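Lift the rinsed stones out of the ultrasonic cleaner and hold the basket level over it

TASK

The wash is over and the bath is drained: lift the cover off the ultrasonic cleaner and set it down flat in the middle of the ribbed rubber mat, then swing the basket's folded handle upright and lift the basket out by it, with all three stones in it. Finish while holding the basket by its handle, level and still, straight above the cleaner with its underside about 5 cm clear of the cleaner's top, so that the last drops fall back into the tank; do not put it down or let go. Do not drop the cover, do not tip the basket, and leave the other things on the bench where they are.

Things in the scene. Friction and masses are not known exactly. Their poses are not given: they have to be found in the camera images.
- cleaner: bench ultrasonic cleaner, fixed: white box, steel top deck (161 x 231 mm), black control panel on its front; 105 mm high. Origin: centre of its underside, on the bench. x from front (-x) to back, y along its long side, z up. The tank, open above and dry, is 104 mm (x) by 178 mm (y) wide, its floor 34 mm above the bench
- cleaner_top (a point): centre of the tank's mouth, level with the top of the deck, 105 mm above the bench; axes as cleaner
- lid: loose steel cover on the deck over the basket: upside-down tray 126 (x) x 212 (y) x 43 mm, open below, about 0.25 kg, black bar handle on top. Origin: centre of its lower rim. Basket and folded handle stand 34 mm above the deck inside it: lift it straight up 45 mm or more before moving sideways.
- mat: dark ribbed rubber drip mat, fixed flat on the bench to the left or right of the cleaner, 190 (x) x 255 (y) mm, 3 mm thick, bare; origin under its centre. The cover fits on it with its long side along the mat's y
- lid_handle (a point): middle of the cover's handle bar: a round bar 14 mm thick, 56 mm long along the cover's y, its centre 25 mm above the cover's top (68 mm above its lower rim)
- basket: loose steel wire basket, 96 (x) x 166 (y) x 56 mm, open above, about 0.25 kg. Origin: centre of its underside. An ear at each end rests on the deck, 50 mm above the basket's underside: it hangs in the tank, floor 55 mm above the bench, rim 6 mm above the deck, with 4 mm play in x and 6 mm in y. Axes as the cleaner's, within 0.03 rad
- bail (a joint): angle of the basket's folding handle about a pivot line along the basket's y, 78 mm above its underside: 0 (start) = folded level to the back (+x), held up by stops at its pivots; pi/2 = upright over the middle; pi = folded to the front. It pivots freely, falls down when let go off the vertical, and lets the lifted basket hang level by itself
- bail_grip (a point): middle of the handle's blue grip bar, 12 mm thick, 80 mm long along the basket's y, 48 mm from the pivot line: at basket (x, z) = (48, 78) mm folded, (0, 126) mm upright. Folded, its centre is 28 mm above the deck and 22 mm above the basket's back rim
- stone_violet: violet stone point, 70 mm long and 31 x 27 mm thick, 0.09 kg, lying in the basket. Origin: centre of its sawn foot; its z runs along it to the tip
- stone_yellow: yellow stone point, 60 mm long and 29 x 27 mm thick, 0.07 kg, lying in the basket. Origin as stone_violet
- stone_green: green stone point, 75 mm long and 27 x 28 mm thick, 0.07 kg, lying in the basket. Origin as stone_violet
- tape_roll: bystander: roll of tan tape lying flat, 103 mm across, 25 mm high; origin under its centre
- brown_box: bystander: brown card box 62 x 62 x 32 mm; origin under its centre
- point_teal: bystander: speckled teal stone point, 114 mm high, standing; origin under its centre
- point_red: bystander: red stone point, 103 mm high, standing; origin under its centre
- marker: bystander: white marker pen with a black cap, 135 mm long, 17 mm thick, lying along y; origin under its centre

How it is judged:
By the outcome, as a careful person would: the job done as asked, in the order asked, and still so for the second after the job is handed in, while the arm keeps its last pose, push and grip.
It also fails if it takes over 56 s, if anything falls off the work surface, if the arm or the gripper's body presses on something with over 40 N, if the wrist force passes 120 N, or if a joint passes its speed limit or range.

ROBOT

A 6-joint arm with a two-finger parallel gripper is mounted at the origin on a cart in front of the work surface, level with it; the furniture and walls round the work are solid. World frame = base frame: x ahead of the robot, y to its left, z up, the work surface at z = 0. Lengths are in mm, angles in rad, forces in N, time in s.
With the tool pointing down it reaches from about 325 to 775 mm from the base axis. Payload 9.3 kg.
Tool frame: the origin (TCP) lies where the fingers leave the gripper's body, on its centre line; the fingertips stand 73 mm ahead of it and the grasp point (between the pads) lies manip.pinch_z ahead of it (manip.pinch_z is the distance from the TCP to the grasp point, in mm); z points along the fingers, y is the line along which they close (so a half turn about z gives the same grasp; the last joint's range is limited). The gripper opens to 85 mm and grips with 20 to 120 N. Pads are 22 mm wide; open, the fingers measure 114 mm over their backs; the gripper's body (76 mm by 85 mm) begins 54 mm behind the grasp point. The pads swing forward as they close: fully open they stand 13 mm farther back than shut.
Start: joints at [-1.362, 0.259, 0.021, 1.334, 0, 1.418], TCP at [194.67, -514.393, 303.879] pointing down, gripper open.
Joint ranges: [-3.04, 3.04], [-0.91, 1.82], [-1.04, 1.36], [-1.92, 1.95], [-1.52, 1.45], [-3.14, 3.14]. Speed limits (rad/s): [2.22, 2.22, 2.79, 3.14, 3.14, 3.14].

INTERFACE

Orientations are given as a unit quaternion [w, x, y, z].
In Python, from cell import manip, grab_frame, models gives the robot as it stands. The module is installed in compiled form; this text tells all that it offers.
- The arm moves only by the tool arm_command, never from a script. Its argument "targets" is a list of rows, each an object with "rot": the turn, a rotation vector about the tool's x, y, z in rad, a list of three; "translation": the shift along the tool's x, y, z in m, a list of three; "jaw": the closure in counts, from 0 (fully open) to 255 (shut). A call has 1 to 20 rows; each row shifts and turns the commanded pose from where the row before left it, along the tool's axes as they then stand; what a row does not reach is not made up. A row lasts 1/8 s, in which the tool goes at most 62.5 mm and 10.7 degrees, less where a joint would pass 70% of its speed; a pose out of reach is approached as far as the arm can. A call with a gripper value outside its range is refused whole. The fingers move at their own pace and stop on an object; "force" is the grip in N (left out, the last holds). Time passes only in rows, so rows that do not move let the fingers close. It gives the time, the measured TCP pose, the force, the opening and the grip force at its end, in the units of the state.
- manip.get_obs(): the state, without advancing time (a new reading comes with each control period).
- grab_frame(name): name is "scene" or "side" or "wrist"; returns a dict with "frame" (400x640x3 uint8, blue, green, red), "fx", "fy", "cx", "cy" (pixels), "rvec" (rotation vector, rad) and "tvec" (3), from world to camera coordinates, as OpenCV has them; the wrist camera has in their place "T_tool_cam" (4x4, takes a point from camera to tool coordinates, whose origin is the TCP and whose axes are the flange's). Camera axes: x right, y down, z forward; pixel columns grow to the right and rows downward; lengths in mm; the calibration is good to about 2 mm. A picture is of the moment at which its call begins: read the wrist's pose just before it. There is no depth.
- manip.finish_job(): hands the job in; it is judged then, once.
Trained networks look in the newest picture that a camera, given by its name, has taken for a name from the list of things; names that differ only in an ending like _2 or _b are one class to them, and where a whole thing is asked for, a point or a joint stands for the part that bears it (a point fixed in the world has none). Each returns a list of dicts, best first, with "confidence" (0 to 1); they miss things now and then, are a little off and sometimes report something else, mostly with a low value. They report only what shows in the picture. A call takes as long as a camera call.
- models.masks_of(label, camera): "region" (400x640 bool, what is visible of it) and "bbox" ([left, top, right, bottom] in pixels, round what is visible of it).
The state is a dict: "clock": time; "joints": joint angles; "dq": joint speeds; "effort": joint torques, N m; "tool_pos": TCP position; "eef_rot": TCP orientation; "wrist_force": force on the tool from outside, world axes, zero at the start; "torque": the same for the moment, N m; "width": finger opening in mm; "grip_force": force on a finger pad.
Only numpy, scipy, OpenCV 4.12 (cv2) and the standard library are available. Lean on these libraries where they do the work, as an engineer would, in place of code of your own. Each camera call takes 0.05 s, during which the arm holds its last target. There are 200 camera calls.

## Working session

There is one attempt and no reset: what is moved stays moved. The work goes in short steps, Python scripts to look and compute and a tool call to move; the robot and the scene stay as the last step left them, time stands still between calls to the robot, and variables do not carry over. Pictures are saved under pics/ and viewed, at most 10 in all, crops included, and the job is handed in when it is done.

Besides the shell and the picture viewer there is one more tool, called after "Call:" in YAML: its name, and indented under it one key for each argument. arm_command: Moves the arm, as the interface text tells. Its arguments: {"type":"object","properties":{"targets":{"type":"array"},"force":{"type":"number"}},"required":["targets"]}

```bash
mkdir -p pics; cat > h.py <<'E'
import numpy as np, cv2
from cell import manip, grab_frame, models
from scipy.spatial.transform import Rotation as R
def rot(o): q=o["eef_rot"]; return R.from_quat([q[1],q[2],q[3],q[0]])
def cam(f,o=None):
    """returns Rcw (cam->world), origin"""
    if "rvec" in f:
        A=cv2.Rodrigues(np.array(f["rvec"],float))[0]; return A.T,-A.T@np.array(f["tvec"],float).ravel()
    T=np.array(f["T_tool_cam"]); A=rot(o).as_matrix()
    return A@T[:3,:3], A@T[:3,3]+np.array(o["tool_pos"])
def onplane(f,uv,z,o=None):
    A,c=cam(f,o); uv=np.atleast_2d(uv)
    d=np.c_[(uv[:,0]-f["cx"])/f["fx"],(uv[:,1]-f["cy"])/f["fy"],np.ones(len(uv))]@A.T
    return c+d*((z-c[2])/d[:,2])[:,None]
def proj(f,P,o=None):
    A,c=cam(f,o); p=(np.atleast_2d(P)-c)@A
    return np.c_[p[:,0]/p[:,2]*f["fx"]+f["cx"],p[:,1]/p[:,2]*f["fy"]+f["cy"]]
E
python3 - <<'E'
from h import *
o=manip.get_obs(); print(o, manip.pinch_z)
ims=[]
for n in("scene","side"):
    f=grab_frame(n); ims.append(f["frame"]); A,c=cam(f); print(n,c.round(),A[:,2].round(2),f["fx"])
    for l,z in(("cleaner",105),("lid",125),("lid_handle",173),("mat",3),("tape_roll",12),("brown_box",16),("point_teal",50),("point_red",50),("marker",8)):
        for m in models.masks_of(l,n)[:1]:
            v,u=np.nonzero(m["region"]); print(l,round(m["confidence"],2),m["bbox"],onplane(f,[u.mean(),v.mean()],z)[0].round())
cv2.imwrite("pics/a.png",cv2.resize(np.vstack(ims),(480,600)))
cv2.imwrite("pics/scene.png",ims[0])
E
```

```text
{'clock': 0.0, 'joints': array([-1.36159097e+00,  2.59151135e-01,  2.07219620e-02,  1.33368305e+00,
        4.38579099e-06,  1.41822777e+00]), 'dq': array([-4.93607026e-05,  1.00575610e-03, -1.05502164e-03,  2.54501369e-04,
        4.65985249e-04, -1.81065083e-03]), 'effort': array([-1.09807668e-03, -5.55641198e+01,  3.44528246e+01,  1.36671847e-02,
       -2.15358173e-04,  1.64587976e-05]), 'tool_pos': array([ 194.63400029, -514.19450986,  303.272743  ]), 'eef_rot': array([-6.57748045e-04,  9.83684302e-01,  1.79902088e-01, -1.64375781e-05]), 'wrist_force': array([ 0.24967569, -0.55350991,  0.00813338]), 'torque': array([ 0.00045684, -0.08300521,  0.00010778]), 'grip_force': 0.0, 'width': 85.76798379521219} 53.900000000000006
scene [-272.  628.  818.] [ 0.63 -0.51 -0.58] 478.4575004968705
cleaner 0.95 [255.2, 215.5, 366.9, 283.7] [379. 137. 105.]
lid 0.64 [258.2, 177.6, 362.7, 251.4] [469.  76. 125.]
lid_handle 0.65 [259.4, 177.5, 361.9, 249.8] [418. 113. 173.]
mat 0.8 [349.8, 171.2, 390.4, 223.7] [ 535. -216.    3.]
brown_box 0.75 [212.9, 220.9, 246.8, 253.8] [640. 215.  16.]
point_teal 0.97 [233.5, 279.5, 255.4, 322.5] [390. 314.  50.]
point_red 0.64 [249.6, 267.3, 271.2, 305.4] [411. 267.  50.]
marker 0.9 [236.2, 304.9, 282.4, 344.7] [352. 306.   8.]
side [ 507. 1063.  862.] [-0.   -0.82 -0.57] 481.7850931855225
cleaner 0.56 [296.5, 201.4, 365.4, 285.1] [472. 203. 105.]
lid 0.93 [301.0, 187.4, 358.4, 251.6] [470.  87. 125.]
lid_handle 0.84 [303.5, 187.9, 356.4, 254.5] [473. 151. 173.]
mat 0.78 [287.1, 167.2, 340.5, 212.8] [ 520. -288.    3.]
tape_roll 0.66 [287.6, 296.4, 333.3, 339.3] [521. 312.  12.]
brown_box 0.92 [247.0, 277.2, 276.8, 305.5] [637. 214.  16.]
point_teal 0.75 [362.5, 290.2, 377.0, 332.4] [389. 318.  50.]
point_red 0.92 [348.2, 278.3, 362.1, 316.5] [417. 275.  50.]
marker 0.62 [374.2, 299.3, 396.4, 342.9] [350. 320.   8.]
```

View pics/a.png

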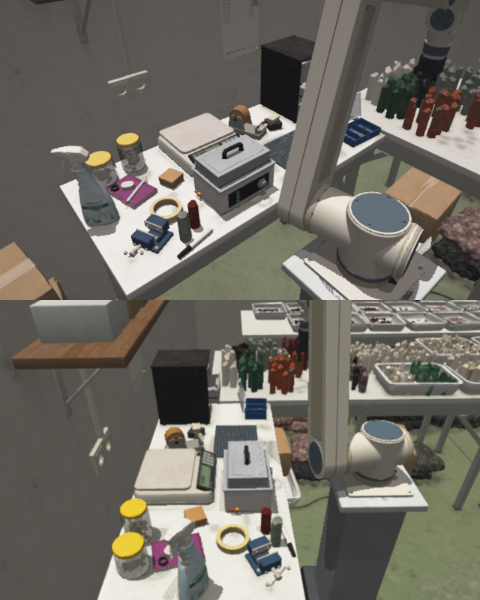

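The scene picture shows the cleaner with its lid and black bar near (232,170). The mat is to the right of the cleaner, partly behind the arm. Next I move above the lid for a close look.

Call:
arm_command:
  targets:
    - {"rot": [0, 0, -0.1727], "translation": [0, 0, -0.014], "jaw": 0}
    - {"rot": [0, 0, -0.1727], "translation": [0, 0, -0.014], "jaw": 0}
    - {"rot": [0, 0, -0.1727], "translation": [0, 0, -0.014], "jaw": 0}
    - {"rot": [0, 0, -0.1727], "translation": [0, 0, -0.014], "jaw": 0}
    - {"rot": [0, 0, -0.1727], "translation": [0, 0, -0.014], "jaw": 0}
    - {"rot": [0, 0, -0.1727], "translation": [0, 0, -0.014], "jaw": 0}
    - {"rot": [0, 0, -0.1727], "translation": [0, 0, -0.014], "jaw": 0}
    - {"rot": [0, 0, 0], "translation": [0.045, 0.02, 0], "jaw": 0}
    - {"rot": [0, 0, 0], "translation": [0.045, 0.02, 0], "jaw": 0}
    - {"rot": [0, 0, 0], "translation": [0.045, 0.02, 0], "jaw": 0}
    - {"rot": [0, 0, 0], "translation": [0.045, 0.02, 0], "jaw": 0}
    - {"rot": [0, 0, 0], "translation": [0.045, 0.02, 0], "jaw": 0}
    - {"rot": [0, 0, 0], "translation": [0.045, 0.02, 0], "jaw": 0}

```text
clock: 2.62
tool_pos: [315.0, -242.9, 402.0]
eef_rot: [0.0, 0.707, 0.707, 0.0]
wrist_force: [1.0, -0.6, 0.1]
width: 85.3
grip_force: 0.0
```

```bash
python3 - <<'E'
from h import *
o=manip.get_obs(); print(o["clock"],o["tool_pos"].round(1),rot(o).as_matrix().round(3).tolist(),o["joints"].round(2))
f=grab_frame("wrist");print(np.array(f["T_tool_cam"]).round(2),f["fx"])
m=models.masks_of("mat","wrist")
for x in m[:2]: print(x["confidence"],x["bbox"], onplane(f,np.argwhere(x["region"])[:,::-1].mean(0),3,o).round(1))
if m:
    u=np.argwhere(m[0]["region"])[:,::-1].astype(float); P=onplane(f,u,3,o)[:,:2].astype(np.float32); print(cv2.minAreaRect(P))
cv2.imwrite("pics/b.png",f["frame"])
E
```

```text
2.625 [ 315.  -242.9  402. ] [[0.001, 1.0, 0.0], [1.0, -0.001, -0.0], [-0.0, 0.0, -1.0]] [-0.87 -0.02 -0.06  1.53  0.    0.7 ]
[[ -0.    -0.96  -0.27  68.34]
 [  1.    -0.     0.    -0.22]
 [ -0.    -0.27   0.96 -69.94]
 [  0.     0.     0.     1.  ]] 309.3466264982739
0.81 [375.6, 82.5, 522.4, 249.2] [[ 507.3 -253.5    3. ]]
((507.1791076660156, -265.76654052734375), (258.3426818847656, 192.50650024414062), 89.2771224975586)
```

View pics/b.png

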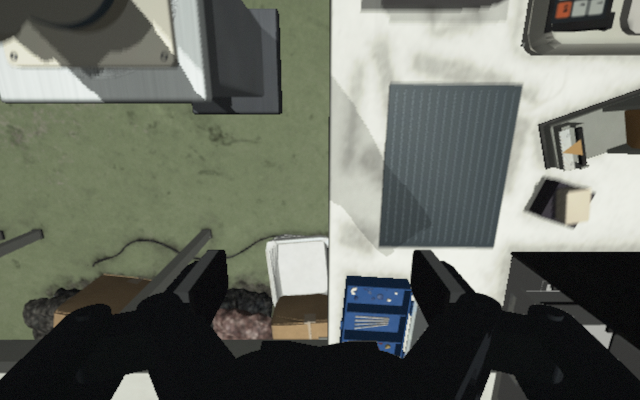

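The mat shows whole, at px (384–522, 82–248), with its centre at about (507,-266) and square to the world axes. Next I go above the lid.

Call:
arm_command:
  targets:
    - {"rot": [0, 0, 0], "translation": [0.0415, 0.0185, 0], "jaw": 0}
    - {"rot": [0, 0, 0], "translation": [0.0415, 0.0185, 0], "jaw": 0}
    - {"rot": [0, 0, 0], "translation": [0.0415, 0.0185, 0], "jaw": 0}
    - {"rot": [0, 0, 0], "translation": [0.0415, 0.0185, 0], "jaw": 0}
    - {"rot": [0, 0, 0], "translation": [0.0415, 0.0185, 0], "jaw": 0}
    - {"rot": [0, 0, 0], "translation": [0.0415, 0.0185, 0], "jaw": 0}
    - {"rot": [0, 0, 0], "translation": [0.0415, 0.0185, 0], "jaw": 0}
    - {"rot": [0, 0, 0], "translation": [0.0415, 0.0185, 0], "jaw": 0}
    - {"rot": [0, 0, 0], "translation": [0, 0, 0], "jaw": 0}

```text
clock: 3.85
tool_pos: [463.8, 89.2, 401.2]
eef_rot: [-0.0, 0.706, 0.708, -0.0]
wrist_force: [-0.4, -1.0, -0.1]
width: 85.7
grip_force: 0.0
```

```bash
python3 - <<'E'
from h import *
o=manip.get_obs(); print(o["clock"],o["tool_pos"].round(1),o["wrist_force"].round(1))
f=grab_frame("wrist")
for l,z in(("lid",148),("lid_handle",173),("cleaner",105)):
  for x in models.masks_of(l,"wrist")[:1]:
    u=np.argwhere(x["region"])[:,::-1].astype(float); P=onplane(f,u,z,o)[:,:2].astype(np.float32); print(l,x["confidence"],x["bbox"],cv2.minAreaRect(P))
# dark bar
g=f["frame"].max(2); 
m=models.masks_of("lid","wrist")[0]["region"].astype(np.uint8)
m=cv2.morphologyEx(m,cv2.MORPH_CLOSE,np.ones((25,25)));m=cv2.erode(m,np.ones((9,9)))
k=((g<60)&(m>0)).astype(np.uint8); n,_,s,c=cv2.connectedComponentsWithStats(k)
for i in range(1,n):
  if s[i,4]>60: print(s[i],c[i],onplane(f,c[i],175,o).round(1))
cv2.imwrite("pics/c.png",f["frame"])
E
```

```text
3.85 [463.8  89.2 401.2] [-0.4 -1.  -0.1]
lid 0.71 [266.7, 91.4, 388.7, 283.1] ((472.51141357421875, 69.94915771484375), (127.07437896728516, 213.38723754882812), 0.3806702792644501)
lid_handle 0.89 [267.1, 92.7, 393.2, 285.5] ((472.0489196777344, 76.27607727050781), (116.06118774414062, 196.12669372558594), 0.5464966893196106)
cleaner 0.97 [256.7, 82.5, 399.4, 275.5] ((468.5321044921875, 71.55569458007812), (168.131103515625, 231.91848754882812), 0.6368542909622192)
[ 317  158   19   81 1206] [326.93946932 198.5986733 ] [[471.6  75.  175. ]]
```

View pics/c.png

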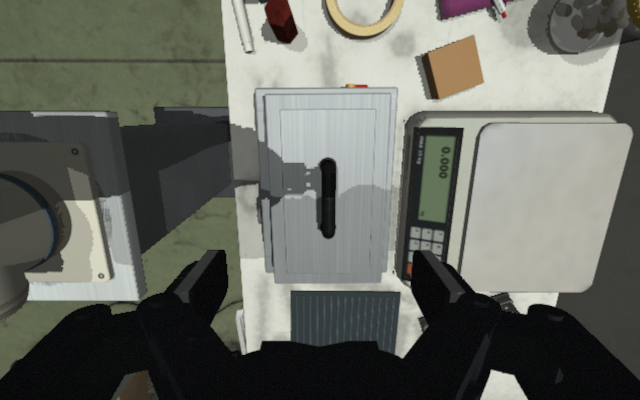

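The lid shows whole, with its bar at px (327,158–239), so the bar centre is about (472,73) in world mm. I descend and grip it.

Call:
arm_command:
  targets:
    - {"rot": [0, 0, 0], "translation": [-0.004, 0.002, 0.03], "jaw": 0}
    - {"rot": [0, 0, 0], "translation": [-0.004, 0.002, 0.03], "jaw": 0}
    - {"rot": [0, 0, 0], "translation": [-0.004, 0.002, 0.03], "jaw": 0}
    - {"rot": [0, 0, 0], "translation": [-0.004, 0.002, 0.03], "jaw": 0}
    - {"rot": [0, 0, 0], "translation": [0, 0, 0.025], "jaw": 0}
    - {"rot": [0, 0, 0], "translation": [0, 0, 0.018], "jaw": 0}
    - {"rot": [0, 0, 0], "translation": [0, 0, 0.01], "jaw": 0}
    - {"rot": [0, 0, 0], "translation": [0, 0, 0], "jaw": 0}
    - {"rot": [0, 0, 0], "translation": [0, 0, 0], "jaw": 255}
    - {"rot": [0, 0, 0], "translation": [0, 0, 0], "jaw": 255}
    - {"rot": [0, 0, 0], "translation": [0, 0, 0], "jaw": 255}
    - {"rot": [0, 0, 0], "translation": [0, 0, 0], "jaw": 255}
    - {"rot": [0, 0, 0], "translation": [0, 0, 0], "jaw": 255}
    - {"rot": [0, 0, 0], "translation": [0, 0, 0], "jaw": 255}
    - {"rot": [0, 0, 0], "translation": [0, 0, 0], "jaw": 255}
    - {"rot": [0, 0, 0], "translation": [0, 0, 0], "jaw": 255}
  force: 60

```text
clock: 6.1
tool_pos: [470.9, 71.6, 229.3]
eef_rot: [0.0, 0.707, 0.707, 0.0]
wrist_force: [-0.6, -0.1, 4.8]
width: 12.2
grip_force: 58.5
```

Call:
arm_command:
  targets:
    - {"rot": [0, 0, 0], "translation": [0, 0, -0.008], "jaw": 255}
    - {"rot": [0, 0, 0], "translation": [0, 0, -0.015], "jaw": 255}
    - {"rot": [0, 0, 0], "translation": [0, 0, -0.02], "jaw": 255}
    - {"rot": [0, 0, 0], "translation": [0, 0, -0.02], "jaw": 255}
    - {"rot": [0, 0, 0], "translation": [0, 0, -0.015], "jaw": 255}
    - {"rot": [0, 0, 0], "translation": [0, 0, -0.007], "jaw": 255}
    - {"rot": [0, 0, 0], "translation": [0, 0, 0], "jaw": 255}
    - {"rot": [0, 0, 0], "translation": [0, 0, 0], "jaw": 255}

```text
clock: 7.1
tool_pos: [470.5, 71.6, 313.2]
eef_rot: [-0.0, 0.707, 0.707, -0.0]
wrist_force: [-1.0, -0.8, -2.7]
width: 12.0
grip_force: 58.6
```

```bash
python3 - <<'E'
from h import *
o=manip.get_obs(); print(o["tool_pos"].round(1))
f=grab_frame("side");cv2.imwrite("pics/d.png",cv2.resize(f["frame"][130:330,220:460],None,fx=3,fy=3)[:600,:720])
E
```

```text
[470.5  71.6 313.2]
```

View pics/d.png

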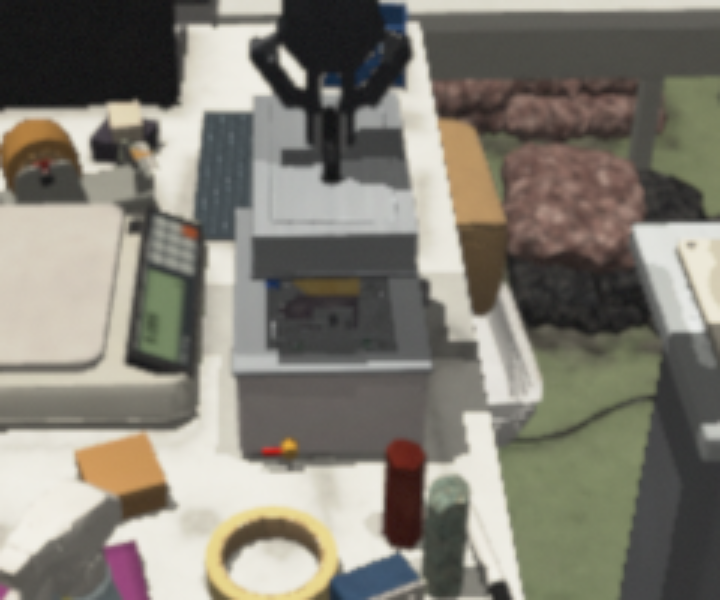

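The cover is lifted level, about 84 mm clear of the deck, and the basket is still in the tank. I carry the cover over to the mat.

Call:
arm_command:
  targets:
    - {"rot": [0, 0, 0], "translation": [-0.01, 0.001, 0], "jaw": 255}
    - {"rot": [0, 0, 0], "translation": [-0.02, 0.0025, 0], "jaw": 255}
    - {"rot": [0, 0, 0], "translation": [-0.035, 0.0035, 0], "jaw": 255}
    - {"rot": [0, 0, 0], "translation": [-0.035, 0.0035, 0], "jaw": 255}
    - {"rot": [0, 0, 0], "translation": [-0.035, 0.0035, 0], "jaw": 255}
    - {"rot": [0, 0, 0], "translation": [-0.035, 0.0035, 0], "jaw": 255}
    - {"rot": [0, 0, 0], "translation": [-0.035, 0.0035, 0], "jaw": 255}
    - {"rot": [0, 0, 0], "translation": [-0.035, 0.0035, 0], "jaw": 255}
    - {"rot": [0, 0, 0], "translation": [-0.035, 0.0035, 0], "jaw": 255}
    - {"rot": [0, 0, 0], "translation": [-0.035, 0.0035, 0], "jaw": 255}
    - {"rot": [0, 0, 0], "translation": [-0.02, 0.0025, 0], "jaw": 255}
    - {"rot": [0, 0, 0], "translation": [-0.009, 0.0015, 0.01], "jaw": 255}
    - {"rot": [0, 0, 0], "translation": [0, 0, 0.03], "jaw": 255}
    - {"rot": [0, 0, 0], "translation": [0, 0, 0.03], "jaw": 255}
    - {"rot": [0, 0, 0], "translation": [0, 0, 0.03], "jaw": 255}
    - {"rot": [0, 0, 0], "translation": [0, 0, 0.03], "jaw": 255}
    - {"rot": [0, 0, 0], "translation": [0, 0, 0.02], "jaw": 255}
    - {"rot": [0, 0, 0], "translation": [0, 0, 0], "jaw": 255}
    - {"rot": [0, 0, 0], "translation": [0, 0, 0], "jaw": 255}

```text
clock: 9.52
tool_pos: [506.5, -267.1, 164.5]
eef_rot: [0.0, 0.707, 0.707, 0.0]
wrist_force: [-0.5, -0.2, -2.0]
width: 11.6
grip_force: 58.5
```

```bash
python3 - <<'E'
from h import *
o=manip.get_obs(); print(o["tool_pos"].round(1),o["wrist_force"].round(1))
f=grab_frame("wrist");im=f["frame"].copy()
zr=o["tool_pos"][2]-124.3
for x in models.masks_of("mat","wrist")[:1]:
    u=np.argwhere(x["region"])[:,::-1].astype(float); print(x["confidence"],x["bbox"],cv2.minAreaRect(onplane(f,u,3,o)[:,:2].astype(np.float32)))
for x in models.masks_of("lid","wrist")[:1]:
    u=np.argwhere(x["region"])[:,::-1].astype(float); print("lid",x["bbox"],cv2.minAreaRect(onplane(f,u,zr+43,o)[:,:2].astype(np.float32)))
c=np.array([[507+a*95,-266+b*127.5,3] for a,b in((1,1),(1,-1),(-1,-1),(-1,1))])
cv2.polylines(im,[proj(f,c,o).round().astype(int)],True,(0,0,255),1)
cv2.imwrite("pics/e.png",im)
E
```

```text
[ 506.5 -267.1  164.5] [-0.5 -0.2 -2. ]
0.89 [181.2, 15.7, 464.1, 234.9] ((544.8145141601562, -171.35104370117188), (120.24397277832031, 244.28329467773438), 51.28820037841797)
lid [179.4, 25.2, 458.0, 345.0] ((506.1388854980469, -246.76901245117188), (125.25440216064453, 168.2693328857422), 0.3503049910068512)
```

View pics/e.png

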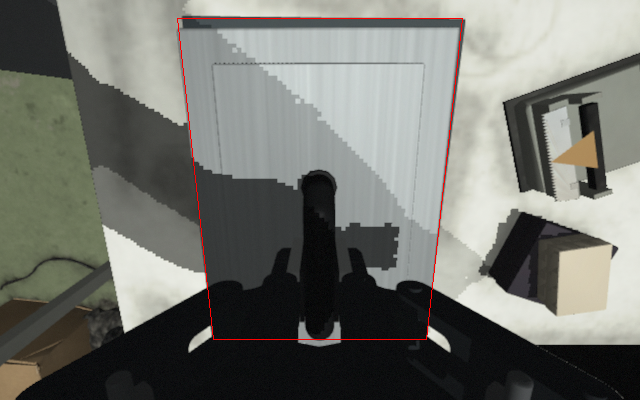

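The red predicted outline fits the mat and the cover hangs centred over it, rim about 37 mm above. I lower it.

Call:
arm_command:
  targets:
    - {"rot": [0, 0, 0], "translation": [0.002, 0, 0.015], "jaw": 255}
    - {"rot": [0, 0, 0], "translation": [0, 0, 0.01], "jaw": 255}
    - {"rot": [0, 0, 0], "translation": [0, 0, 0.006], "jaw": 255}
    - {"rot": [0, 0, 0], "translation": [0, 0, 0.003], "jaw": 255}
    - {"rot": [0, 0, 0], "translation": [0, 0, 0.002], "jaw": 255}
    - {"rot": [0, 0, 0], "translation": [0, 0, 0], "jaw": 255}
    - {"rot": [0, 0, 0], "translation": [0, 0, 0], "jaw": 255}

```text
clock: 10.55
tool_pos: [506.3, -265.5, 128.1]
eef_rot: [0.0, 0.707, 0.707, 0.0]
wrist_force: [-0.3, 0.3, -2.3]
width: 12.2
grip_force: 58.7
```

Call:
arm_command:
  targets:
    - {"rot": [0, 0, 0], "translation": [0, 0, 0.001], "jaw": 255}
    - {"rot": [0, 0, 0], "translation": [0, 0, 0.0005], "jaw": 255}
    - {"rot": [0, 0, 0], "translation": [0, 0, 0], "jaw": 255}

```text
clock: 10.92
tool_pos: [506.3, -265.5, 127.3]
eef_rot: [0.001, 0.707, 0.707, 0.0]
wrist_force: [-2.4, 1.8, 6.3]
width: 11.6
grip_force: 59.6
```

Contact is felt. I release, retreat and return above the cleaner.

Call:
arm_command:
  targets:
    - {"rot": [0, 0, 0], "translation": [0, 0, 0], "jaw": 0}
    - {"rot": [0, 0, 0], "translation": [0, 0, 0], "jaw": 0}
    - {"rot": [0, 0, 0], "translation": [0, 0, 0], "jaw": 0}
    - {"rot": [0, 0, 0], "translation": [0, 0, 0], "jaw": 0}
    - {"rot": [0, 0, 0], "translation": [0, 0, 0], "jaw": 0}
    - {"rot": [0, 0, 0], "translation": [0, 0, -0.02], "jaw": 0}
    - {"rot": [0, 0, 0], "translation": [0, 0, -0.04], "jaw": 0}
    - {"rot": [0, 0, 0], "translation": [0, 0, -0.05], "jaw": 0}
    - {"rot": [0, 0, 0], "translation": [0, 0, -0.05], "jaw": 0}
    - {"rot": [0, 0, 0], "translation": [0, 0, -0.05], "jaw": 0}
    - {"rot": [0, 0, 0], "translation": [0.04, -0.002, 0], "jaw": 0}
    - {"rot": [0, 0, 0], "translation": [0.045, -0.002, 0], "jaw": 0}
    - {"rot": [0, 0, 0], "translation": [0.045, -0.002, 0], "jaw": 0}
    - {"rot": [0, 0, 0], "translation": [0.045, -0.002, 0], "jaw": 0}
    - {"rot": [0, 0, 0], "translation": [0.045, -0.002, 0], "jaw": 0}
    - {"rot": [0, 0, 0], "translation": [0.045, -0.002, 0], "jaw": 0}
    - {"rot": [0, 0, 0], "translation": [0.045, -0.002, 0], "jaw": 0}
    - {"rot": [0, 0, 0], "translation": [0.025, -0.002, 0], "jaw": 0}
    - {"rot": [0, 0, 0], "translation": [0, 0, 0], "jaw": 0}

```text
clock: 13.3
tool_pos: [489.9, 71.0, 336.5]
eef_rot: [0.0, 0.706, 0.708, 0.0]
wrist_force: [-0.1, -1.0, -0.8]
width: 85.4
grip_force: 0.0
```

```bash
python3 - <<'E'
from h import *
o=manip.get_obs(); print(o["tool_pos"].round(1),o["wrist_force"].round(1))
f=grab_frame("wrist");im=f["frame"]
for l,z in(("basket",111),("cleaner",105),("bail_grip",133),("stone_violet",70),("stone_yellow",70),("stone_green",70)):
  for x in models.masks_of(l,"wrist")[:1]:
    u=np.argwhere(x["region"])[:,::-1].astype(float); print(l,x["confidence"],x["bbox"],cv2.minAreaRect(onplane(f,u,z,o)[:,:2].astype(np.float32)))
h=cv2.cvtColor(im,cv2.COLOR_BGR2HSV); k=cv2.inRange(h,(95,120,50),(125,255,255))
n,_,s,c=cv2.connectedComponentsWithStats(k)
for i in range(1,n):
  if s[i,4]>150: print(s[i],c[i],onplane(f,c[i],135,o).round(1))
cv2.imwrite("pics/f.png",im)
f=grab_frame("side")
for x in models.masks_of("lid","side")[:1]: print("lid side",x["confidence"],x["bbox"],proj(f,[[506+63*a,-266+106*b,z] for a in(1,-1) for b in (1,-1) for z in(3,46)]).round().tolist())
E
```

```text
[489.9  71.  336.5] [-0.1 -1.  -0.8]
basket 0.78 [243.3, 77.4, 359.4, 288.4] ((475.1761169433594, 63.41478729248047), (106.9586410522461, 208.59140014648438), 1.8399872779846191)
cleaner 0.8 [211.1, 60.7, 388.1, 287.9] ((471.7876281738281, 69.86424255371094), (161.54261779785156, 228.99008178710938), 0.11049501597881317)
bail_grip 0.7 [300.0, 82.7, 356.5, 286.9] ((501.3829040527344, 68.59027099609375), (48.463382720947266, 186.15211486816406), 1.9974929094314575)
stone_violet 0.63 [276.6, 167.1, 342.4, 198.8] ((477.8376159667969, 64.75798034667969), (33.172306060791016, 69.00230407714844), 86.15681457519531)
stone_yellow 0.59 [273.7, 203.7, 326.6, 233.1] ((469.6102294921875, 22.668376922607422), (59.71260452270508, 30.34996223449707), 0.1313253790140152)
stone_green 0.84 [263.5, 121.3, 336.6, 150.7] ((470.7727966308594, 115.9245834350586), (26.86542320251465, 74.64971923828125), 86.60333251953125)
[ 345  143   14   97 1181] [351.64860288 190.07790008] [[519.6  71.6 135. ]]
lid side 0.56 [295.8, 158.9, 337.3, 207.2] [[294.0, 204.0], [294.0, 192.0], [296.0, 169.0], [296.0, 158.0], [335.0, 203.0], [335.0, 192.0], [332.0, 168.0], [333.0, 158.0]]
```

View pics/f.png

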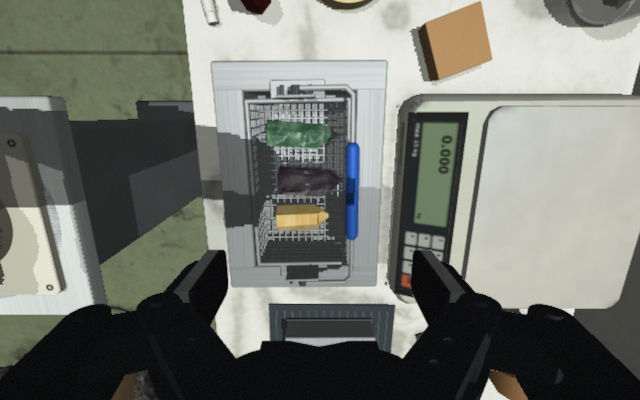

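The basket sits in the tank with all three stones in it. The blue grip bar is at px (352,143–240), world (519.5,71.5), and the cover lies where predicted on the mat. Before gripping I test, clear of everything, how far the tool can tilt forward, so that it can turn along with the handle.

Call:
arm_command:
  targets:
    - {"rot": [0, 0, 0], "translation": [0, -0.021, 0.027], "jaw": 0}
    - {"rot": [0, 0, 0], "translation": [0, -0.021, 0.027], "jaw": 0}
    - {"rot": [0, 0, 0], "translation": [0, -0.021, 0.027], "jaw": 0}
    - {"rot": [-0.125, 0, 0], "translation": [0, 0, 0], "jaw": 0}
    - {"rot": [-0.125, 0, 0], "translation": [0, 0, 0], "jaw": 0}
    - {"rot": [-0.125, 0, 0], "translation": [0, 0, 0], "jaw": 0}
    - {"rot": [-0.125, 0, 0], "translation": [0, 0, 0], "jaw": 0}
    - {"rot": [-0.125, 0, 0], "translation": [0, 0, 0], "jaw": 0}
    - {"rot": [-0.125, 0, 0], "translation": [0, 0, 0], "jaw": 0}
    - {"rot": [-0.125, 0, 0], "translation": [0, 0, 0], "jaw": 0}
    - {"rot": [-0.125, 0, 0], "translation": [0, 0, 0], "jaw": 0}
    - {"rot": [0, 0, 0], "translation": [0, 0, 0], "jaw": 0}

```text
clock: 15.25
tool_pos: [429.5, 69.7, 259.9]
eef_rot: [0.339, 0.621, 0.62, 0.339]
wrist_force: [-1.2, 1.4, -1.4]
width: 85.5
grip_force: 0.0
```

```bash
python3 - <<'E'
from h import *
o=manip.get_obs(); print(o["clock"],o["tool_pos"].round(1),rot(o).as_matrix().round(3).tolist(),o["joints"].round(3))
E
```

```text
15.25 [429.5  69.7 259.9] [[0.001, 0.54, 0.842], [1.0, -0.0, -0.001], [-0.0, 0.842, -0.54]] [-0.057 -0.266 -1.04  -0.202  0.047  1.54 ]
```

The tilt of 1.0 was reached, with joint 3 right at its limit, so I plan tilts from −0.2 to about 0.75. Next I go to the pre-grasp over the bar, tilted slightly back.

Call:
arm_command:
  targets:
    - {"rot": [0.15, 0, 0], "translation": [0, 0, 0], "jaw": 0}
    - {"rot": [0.15, 0, 0], "translation": [0, 0, 0], "jaw": 0}
    - {"rot": [0.15, 0, 0], "translation": [0, 0, 0], "jaw": 0}
    - {"rot": [0.15, 0, 0], "translation": [0, 0, 0], "jaw": 0}
    - {"rot": [0.15, 0, 0], "translation": [0, 0, 0], "jaw": 0}
    - {"rot": [0.15, 0, 0], "translation": [0, 0, 0], "jaw": 0}
    - {"rot": [0.15, 0, 0], "translation": [0, 0, 0], "jaw": 0}
    - {"rot": [0.15, 0, 0], "translation": [0, 0, 0], "jaw": 0}
    - {"rot": [0, 0, 0], "translation": [0, 0.0285, -0.002], "jaw": 0}
    - {"rot": [0, 0, 0], "translation": [0, 0.0285, -0.002], "jaw": 0}
    - {"rot": [0, 0, 0], "translation": [0, 0.0285, -0.002], "jaw": 0}
    - {"rot": [0, 0, 0], "translation": [0.002, 0.0285, -0.002], "jaw": 0}
    - {"rot": [0, 0, 0], "translation": [0, 0, 0], "jaw": 0}

```text
clock: 16.88
tool_pos: [541.9, 71.7, 241.8]
eef_rot: [-0.074, 0.703, 0.703, -0.074]
wrist_force: [-1.1, -0.9, 0.8]
width: 85.3
grip_force: 0.0
```

```bash
python3 - <<'E'
from h import *
o=manip.get_obs(); print(o["clock"],o["tool_pos"].round(1),rot(o).as_matrix().round(3).tolist(),o["joints"].round(3))
f=grab_frame("wrist");im=f["frame"]
h=cv2.cvtColor(im,cv2.COLOR_BGR2HSV); k=cv2.inRange(h,(95,120,50),(125,255,255))
n,lb,s,c=cv2.connectedComponentsWithStats(k)
for i in range(1,n):
  if s[i,4]>150:
    P=onplane(f,np.argwhere(lb==i)[:,::-1].astype(float),135,o)[:,:2].astype(np.float32); print(s[i],cv2.minAreaRect(P))
E
```

```text
16.875 [541.9  71.7 241.8] [[0.001, 0.978, -0.207], [1.0, -0.001, 0.0], [-0.0, -0.207, -0.978]] [-0.02   0.392  0.042  1.429 -0.004  1.552]
[ 310  158   20  138 2486] ((519.5907592773438, 69.27984619140625), (11.903107643127441, 90.4665298461914), 0.472676157951355)
```

The bar is confirmed at (519.6,70). I move in along the tool and close with the lightest grip.

Call:
arm_command:
  targets:
    - {"rot": [0, 0, 0], "translation": [0, 0, 0.018], "jaw": 0}
    - {"rot": [0, 0, 0], "translation": [0, 0.0005, 0.018], "jaw": 0}
    - {"rot": [0, 0, 0], "translation": [0, 0, 0.013], "jaw": 0}
    - {"rot": [0, 0, 0], "translation": [0, 0, 0.007], "jaw": 0}
    - {"rot": [0, 0, 0], "translation": [0, 0, 0], "jaw": 0}
    - {"rot": [0, 0, 0], "translation": [0, 0, 0], "jaw": 255}
    - {"rot": [0, 0, 0], "translation": [0, 0, 0], "jaw": 255}
    - {"rot": [0, 0, 0], "translation": [0, 0, 0], "jaw": 255}
    - {"rot": [0, 0, 0], "translation": [0, 0, 0], "jaw": 255}
    - {"rot": [0, 0, 0], "translation": [0, 0, 0], "jaw": 255}
    - {"rot": [0, 0, 0], "translation": [0, 0, 0], "jaw": 255}
    - {"rot": [0, 0, 0], "translation": [0, 0, 0], "jaw": 255}
    - {"rot": [0, 0, 0], "translation": [0, 0, 0], "jaw": 255}
  force: 20

```text
clock: 18.55
tool_pos: [531.1, 71.9, 188.2]
eef_rot: [-0.072, 0.704, 0.703, -0.072]
wrist_force: [-0.1, 0.1, 3.3]
width: 11.4
grip_force: 20.1
```

```bash
python3 - <<'E'
from h import *
o=manip.get_obs(); p=o["tool_pos"]; M=rot(o).as_matrix(); phi0=np.arctan2(M[0,2],-M[2,2]); print(p.round(1),phi0,o["wrist_force"].round(1))
pv=np.array([471.6,133.]); L=(pv+[48,0]-[p[0],p[2]])@np.array([M[0,2],M[2,2]]); print("L",L)
bar0=np.array([p[0],p[2]])+55*np.array([np.sin(phi0),-np.cos(phi0)])-pv; print("bar rel",bar0)
N=18; th=np.linspace(0,np.pi/2,N+1); phi=np.minimum(phi0+th,0.75)
bar=pv+48*np.c_[np.cos(th),np.sin(th)]; tcp=bar+55*np.c_[-np.sin(phi),np.cos(phi)]
d=np.diff(tcp,axis=0)
for i in range(N):
    a=phi[i]; print(i,round(th[i+1],2),"rot",round(-(phi[i+1]-a),3),"y",round((d[i]@[np.cos(a),np.sin(a)])/1000,4),"z",round((d[i]@[np.sin(a),-np.cos(a)])/1000,4))
print(tcp[[4,8,12,-1]])
E
```

```text
[531.1  71.9 188.2] -0.20319358960991268 [-0.1  0.1  3.3]
L 56.437606165873625
bar rel [48.43954015  1.37724188]
0 0.09 rot -0.087 y -0.0058 z -0.0039
1 0.17 rot -0.087 y -0.0058 z -0.0039
2 0.26 rot -0.087 y -0.0058 z -0.0039
3 0.35 rot -0.087 y -0.0058 z -0.0039
4 0.44 rot -0.087 y -0.0058 z -0.0039
5 0.52 rot -0.087 y -0.0058 z -0.0039
6 0.61 rot -0.087 y -0.0058 z -0.0039
7 0.7 rot -0.087 y -0.0058 z -0.0039
8 0.79 rot -0.087 y -0.0058 z -0.0039
9 0.87 rot -0.087 y -0.0058 z -0.0039
10 0.96 rot -0.081 y -0.0054 z -0.0039
11 1.05 rot -0.0 y -0.0011 z -0.0041
12 1.13 rot -0.0 y -0.0014 z -0.0039
13 1.22 rot -0.0 y -0.0017 z -0.0038
14 1.31 rot -0.0 y -0.0021 z -0.0036
15 1.4 rot -0.0 y -0.0024 z -0.0034
16 1.48 rot -0.0 y -0.0027 z -0.0032
17 1.57 rot -0.0 y -0.0029 z -0.003
[[508.7106943  203.83283907]
 [482.24638781 212.25370117]
 [458.1098682  214.81210717]
 [434.1098682  221.24288779]]
```

Call:
arm_command:
  targets:
    - {"rot": [-0.087, 0, 0], "translation": [0, -0.0058, -0.0039], "jaw": 255}
    - {"rot": [-0.087, 0, 0], "translation": [0, -0.0058, -0.0039], "jaw": 255}
    - {"rot": [-0.087, 0, 0], "translation": [0, -0.0058, -0.0039], "jaw": 255}
    - {"rot": [-0.087, 0, 0], "translation": [0, -0.0058, -0.0039], "jaw": 255}
    - {"rot": [0, 0, 0], "translation": [0, 0, 0], "jaw": 255}

```text
clock: 19.18
tool_pos: [508.2, 72.0, 205.9]
eef_rot: [0.051, 0.705, 0.705, 0.051]
wrist_force: [-1.7, -0.6, -0.8]
width: 11.3
grip_force: 19.8
```

Call:
arm_command:
  targets:
    - {"rot": [-0.087, 0, 0], "translation": [0, -0.0058, -0.0039], "jaw": 255}
    - {"rot": [-0.087, 0, 0], "translation": [0, -0.0058, -0.0039], "jaw": 255}
    - {"rot": [-0.087, 0, 0], "translation": [0, -0.0058, -0.0039], "jaw": 255}
    - {"rot": [-0.087, 0, 0], "translation": [0, -0.0058, -0.0039], "jaw": 255}
    - {"rot": [-0.087, 0, 0], "translation": [0, -0.0058, -0.0039], "jaw": 255}
    - {"rot": [-0.087, 0, 0], "translation": [0, -0.0058, -0.0039], "jaw": 255}
    - {"rot": [-0.081, 0, 0], "translation": [0, -0.0054, -0.0039], "jaw": 255}
    - {"rot": [0, 0, 0], "translation": [0, 0, 0], "jaw": 255}

```text
clock: 20.18
tool_pos: [462.0, 71.9, 213.9]
eef_rot: [0.258, 0.659, 0.658, 0.257]
wrist_force: [-1.2, -1.4, -1.3]
width: 11.4
grip_force: 20.0
```

```bash
python3 - <<'E'
from h import *
o=manip.get_obs(); p=o["tool_pos"]; M=rot(o).as_matrix(); phi=np.arctan2(M[0,2],-M[2,2]); print(p.round(1),phi,o["wrist_force"].round(1),o["joints"].round(2))
print("bar rel",np.array([p[0],p[2]])+55*np.array([np.sin(phi),-np.cos(phi)])-[471.6,133], "exp th .96:",48*np.cos(.96),48*np.sin(.96))
f=grab_frame("side"); a=f["frame"][150:300,260:410]
cv2.imwrite("pics/g.png",cv2.resize(a,(600,600)))
E
```

```text
[462.   71.9 213.9] 0.7454367040031169 [-1.2 -1.4 -1.3] [-0.04 -0.12 -0.89  0.05  0.03  1.54]
bar rel [27.68555022 40.52463081] exp th .96: 27.52895933147792 39.32119527844792
```

View pics/g.png

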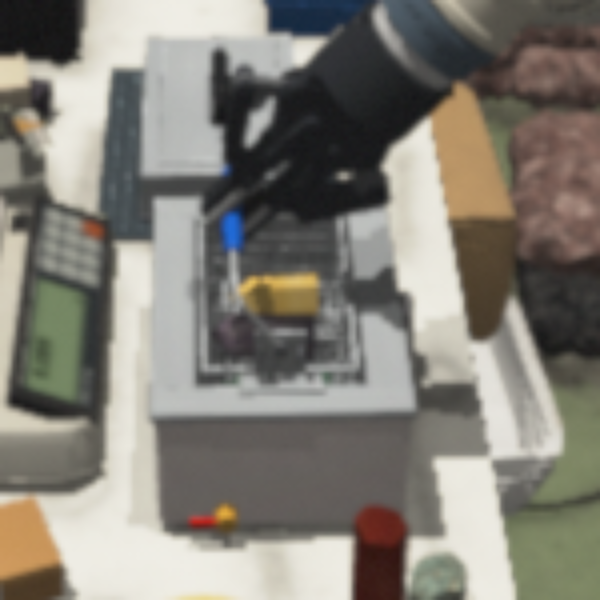

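The handle is at about 55°, held by the blue bar, and the basket is still seated with stones in it. Joint 3 is nearing its limit, so I fit the arm's plane geometry to the readings to check the rest of the path.

```bash
python3 - <<'E'
from h import *
from scipy.optimize import fsolve
o=manip.get_obs(); p=o["tool_pos"]; j=o["joints"]
D=[(549.8,303.3,.2592,.0207,1.3337),(397.8,402,-.02,-.06,1.53),(435.1,259.9,-.266,-1.04,-.202),(546.6,241.8,.392,.042,1.429),(np.hypot(p[0],p[1]),p[2],j[1],j[2],j[3])]
def rows(a,b,c):
    g=a-b; t=np.pi/2-(a-b+c)
    return [[1,0,np.sin(a),np.cos(a),np.sin(g),np.cos(g),np.sin(t)],[0,1,np.cos(a),-np.sin(a),np.cos(g),-np.sin(g),-np.cos(t)]]
A=np.vstack([rows(*d[2:]) for d in D]); y=np.array([v for d in D for v in d[:2]])
x,_,rk,_=np.linalg.lstsq(A,y,rcond=None); print(x.round(1),rk,(A@x-y).round(1))
def ik(r,z,t,q0):
    f=lambda q: np.r_[np.array(rows(*q))@x-[r,z],100*(np.pi/2-t-(q[0]-q[1]+q[2]))]
    return fsolve(f,q0)
for phi in(.75,.6,.45):
  for zb in(181,281): print(phi,zb,ik(np.hypot(471.6-55*np.sin(phi),72),zb+55*np.cos(phi)+1.4,phi,j[1:4]).round(2))
E
```

```text
[  6.6 136.1 572.1   4.2  30.2 397.3 320.3] 7 [ 0.2 -0.2 -0.   0.1 -0.3 -0.2 -0.2  0.1  0.3  0.2]
0.75 181 [-0.19 -0.91  0.09]
0.75 281 [-0.3  -0.7   0.42]
0.6 181 [-0.15 -0.78  0.34]
0.6 281 [-0.23 -0.56  0.64]
0.45 181 [-0.09 -0.65  0.56]
0.45 281 [-0.15 -0.43  0.84]
```

Reachable at tilt 0.75. I finish the swing.

Call:
arm_command:
  targets:
    - {"rot": [0, 0, 0], "translation": [0, -0.0011, -0.0041], "jaw": 255}
    - {"rot": [0, 0, 0], "translation": [0, -0.0014, -0.0039], "jaw": 255}
    - {"rot": [0, 0, 0], "translation": [0, -0.0017, -0.0038], "jaw": 255}
    - {"rot": [0, 0, 0], "translation": [0, -0.0021, -0.0036], "jaw": 255}
    - {"rot": [0, 0, 0], "translation": [0, -0.0024, -0.0034], "jaw": 255}
    - {"rot": [0, 0, 0], "translation": [0, -0.0027, -0.0032], "jaw": 255}
    - {"rot": [0, 0, 0], "translation": [0, -0.0029, -0.003], "jaw": 255}
    - {"rot": [0, 0, 0], "translation": [0, 0, 0], "jaw": 255}

```text
clock: 21.22
tool_pos: [435.0, 71.9, 223.9]
eef_rot: [0.259, 0.658, 0.658, 0.259]
wrist_force: [3.4, 0.0, 0.5]
width: 10.9
grip_force: 19.5
```

```bash
python3 - <<'E'
from h import *
o=manip.get_obs(); p=o["tool_pos"]; M=rot(o).as_matrix(); phi=np.arctan2(M[0,2],-M[2,2]); print(p.round(1),phi,o["wrist_force"].round(1),o["torque"].round(2))
print("bar rel",np.array([p[0],p[2]])+55*np.array([np.sin(phi),-np.cos(phi)])-[471.6,133])
a=grab_frame("side")["frame"][150:300,270:420]; b=grab_frame("wrist")["frame"]
cv2.imwrite("pics/i.png",np.hstack([cv2.resize(a,(300,300)),cv2.resize(b,(480,300))]))
E
```

```text
[435.   71.9 223.9] 0.7497879429221823 [3.4 0.  0.5] [0.06 0.06 0.1 ]
bar rel [ 0.88247293 50.66307031]
```

View pics/i.png

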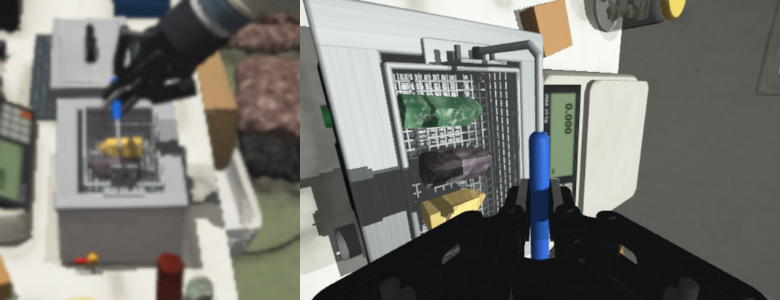

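The handle is upright, the basket seated, and green, violet and yellow are all in it. I tighten the grip and lift straight up, slowly.

Call:
arm_command:
  targets:
    - {"rot": [0, 0, 0], "translation": [0, 0, 0], "jaw": 255}
    - {"rot": [0, 0, 0], "translation": [0, 0, 0], "jaw": 255}
    - {"rot": [0, 0, 0], "translation": [0, 0, 0], "jaw": 255}
    - {"rot": [0, 0, 0], "translation": [0, 0.002, -0.0022], "jaw": 255}
    - {"rot": [0, 0, 0], "translation": [0, 0.004, -0.0043], "jaw": 255}
    - {"rot": [0, 0, 0], "translation": [0, 0.006, -0.0064], "jaw": 255}
    - {"rot": [0, 0, 0], "translation": [0, 0.006, -0.0064], "jaw": 255}
    - {"rot": [0, 0, 0], "translation": [0, 0.006, -0.0064], "jaw": 255}
    - {"rot": [0, 0, 0], "translation": [0, 0.006, -0.0064], "jaw": 255}
    - {"rot": [0, 0, 0], "translation": [0, 0.006, -0.0064], "jaw": 255}
    - {"rot": [0, 0, 0], "translation": [0, 0.006, -0.0064], "jaw": 255}
    - {"rot": [0, 0, 0], "translation": [0, 0.006, -0.0064], "jaw": 255}
    - {"rot": [0, 0, 0], "translation": [0, 0.006, -0.0064], "jaw": 255}
    - {"rot": [0, 0, 0], "translation": [0, 0.006, -0.0064], "jaw": 255}
    - {"rot": [0, 0, 0], "translation": [0, 0.0045, -0.0048], "jaw": 255}
    - {"rot": [0, 0, 0], "translation": [0, 0.0025, -0.0027], "jaw": 255}
    - {"rot": [0, 0, 0], "translation": [0, 0.001, -0.0011], "jaw": 255}
    - {"rot": [0, 0, 0], "translation": [0, 0, 0], "jaw": 255}
    - {"rot": [0, 0, 0], "translation": [0, 0, 0], "jaw": 255}
    - {"rot": [0, 0, 0], "translation": [0, 0, 0], "jaw": 255}
  force: 60

```text
clock: 23.82
tool_pos: [435.1, 72.0, 322.4]
eef_rot: [0.258, 0.658, 0.658, 0.258]
wrist_force: [-1.4, -0.3, -4.9]
width: 9.9
grip_force: 58.5
```

```bash
python3 - <<'E'
from h import *
o=manip.get_obs(); p=o["tool_pos"]; M=rot(o).as_matrix(); phi=np.arctan2(M[0,2],-M[2,2]); print(o["clock"],p.round(1),phi,o["wrist_force"].round(1),o["dq"].round(3))
print("bar",np.array([p[0],p[2]])+55*np.array([np.sin(phi),-np.cos(phi)]))
f=grab_frame("side"); a=f["frame"]
for x in models.masks_of("basket","side")[:1]: print(x["confidence"],x["bbox"])
print(proj(f,[[471.6+48*i,71+83*j,155+56*k] for i in(-1,1) for j in(-1,1) for k in(0,1)]).round().tolist())
b=grab_frame("wrist")["frame"]
cv2.imwrite("pics/j.png",np.hstack([cv2.resize(a[140:290,265:415],(400,400)),cv2.resize(b[:,100:500],(400,400))]))
E
```

```text
23.825 [435.1  72.  322.4] 0.7474270710877917 [-1.4 -0.3 -4.9] [ 0.001 -0.001 -0.001 -0.001  0.001 -0.   ]
bar [472.49849647 282.08641093]
0.55 [311.0, 168.1, 353.7, 230.9]
[[345.0, 189.0], [346.0, 171.0], [350.0, 227.0], [350.0, 208.0], [310.0, 189.0], [309.0, 171.0], [309.0, 227.0], [309.0, 208.0]]
```

View pics/j.png

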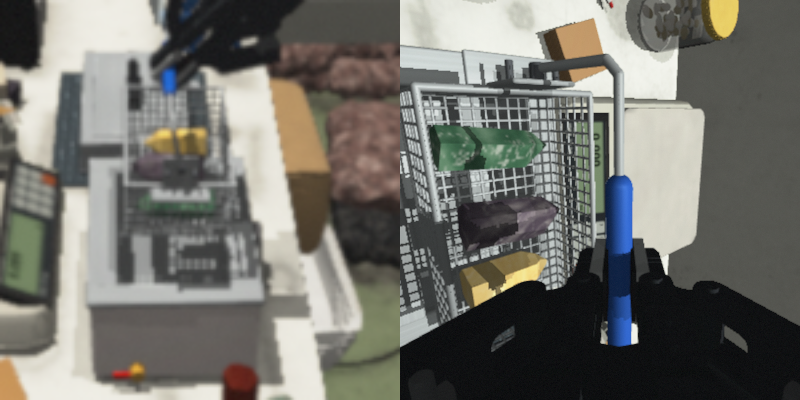

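The basket hangs level and still, about 5 cm clear of the deck over the tank, with all three stones in it (green, violet and yellow in the right half). The cover lies on the mat. I hand in the job.

```bash
python3 -c "
from cell import manip; print(manip.finish_job())"
```

```text
the job is handed in; nothing more can be done
None
```

I handed the job in at about 24 s, with the cover flat in the middle of the mat and the basket held level and still by its upright handle. It hangs about 5 cm above the cleaner with all three stones in it; no verdict came back.

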